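Set a cavity's tuning cap to its start point and hold it

ROBOT

A 6-joint arm with a two-finger parallel gripper is mounted at the origin on a cart in front of the work surface, level with it; the furniture and walls round the work are solid. World frame = base frame: x ahead of the robot, y to its left, z up, the work surface at z = 0. Lengths are in m, angles in rad, forces in N, time in s.
With the tool pointing down it reaches from about 0.25 to 0.725 m from the base axis. Payload 4 kg.
Tool frame: the origin (TCP) lies on the centre line of the jaws, within the pads' length; the fingertips stand 11 mm ahead of it and the grasp point (between the pads) lies 8 mm behind it (bot.nose_length is the distance from the TCP to the fingertips, in m); z points along the fingers, y is the direction in which the jaws open and shut (so a half turn about z gives the same grasp; the last joint's range is limited). The gripper opens to 85 mm and grips with 20 to 120 N. Pads are 22 mm wide; open, the fingers measure 114 mm over their backs; the gripper's body (76 mm by 85 mm) begins 54 mm behind the grasp point. The pads swing forward as they close: fully open they stand 13 mm farther back than shut.
Start: joints at [-1.261, 0.241, 0.005, 1.335, 0, 1.571], TCP at [0.152, -0.476, 0.242] pointing down, gripper open.
Joint ranges: [-2.72, 2.72], [-1.05, 1.87], [-1.09, 1.28], [-1.99, 2.15], [-1.42, 1.44], [-3.14, 3.14]. Speed limits (rad/s): [2.79, 2.79, 3.14, 3.14, 3.14, 3.14].

INTERFACE

Orientations are given as a unit quaternion [x, y, z, w].
In Python, from workcell import bot gives the robot as it stands.
- The arm moves only by the tool play_rows, never from a script. Its argument "plan" is one flat list of numbers, 6 for each row, row after row: the shift along the tool's x, y, z in mm, then the turn, a rotation vector about the tool's x, y, z in rad. A call has 1 to 20 rows; each row shifts and turns the commanded pose from where the row before left it, along the tool's axes as they then stand; what a row does not reach is not made up. A row lasts 1/8 s, in which the tool goes at most 62.5 mm and 10.7 degrees, less where a joint would pass 70% of its speed; a pose out of reach is approached as far as the arm can. A call with a gripper value outside its range is refused whole. "hand" is the opening in per cent of the stroke, from 0 (shut) to 100 (fully open), set as the call begins (left out, the last holds). The fingers move at their own pace and stop on an object; the grip force is fixed at half the most. Time passes only in rows, so rows that do not move let the fingers close. It gives the time, the measured TCP pose, the force and the opening at its end, in the units of the state.
- bot.get_obs(): the state, without advancing time (a new reading comes with each control period).
- bot.camera(name): name is "side" or "top" or "wrist"; returns a dict with "frame" (400x640x3 uint8, blue, green, red), "range_z" (400x640 float32, m along the optical axis (not along the pixel's ray), 0 where there is no reading), "K" (3x3 intrinsics, pixels), "dist" ([k1, k2, p1, p2, k3] as OpenCV has them; the pictures are not rectified), "cam_to_world" (4x4, takes a point from camera to world coordinates). Camera axes: x right, y down, z forward; pixel columns grow to the right and rows downward; lengths in m; the calibration is good to about 2 mm. A picture is of the moment at which its call begins.
- bot.job_done(): hands the job in, once; it reports no verdict.
Trained networks look in the newest picture that a camera, given by its name, has taken for a name from the list of things; names that differ only in an ending like _2 or _b are one class to them, and where a whole thing is asked for, a point or a joint stands for the part that bears it (a point fixed in the world has none). Each returns a list of dicts, best first, with "p" (0 to 1); they miss things now and then, are a little off and sometimes report something else, mostly with a low value. They report only what shows in the picture. A call takes as long as a camera call.
- bot.outline_of(query, camera): "mask" (400x640 bool, what is visible of it) and "point" ([row, column] in pixels, amid what is visible of it).
The state is a dict: "clock": time; "joint_pos": joint angles; "joint_vel": joint speeds; "tau": joint torques, N m; "eef_pos": TCP position; "tool_rot": TCP orientation; "ft_force": force on the tool from outside, world axes, zero at the start; "ft_torque": the same for the moment, N m; "grip_width": finger opening in m.
Only numpy, scipy, OpenCV 4.12 (cv2) and the standard library are available. Lean on these libraries where they do the work, as an engineer would, in place of code of your own. Each camera call takes 0.05 s, during which the arm holds its last target.

TASK

Put the loose knurled end cap on the threaded neck of the cavity block and screw it down clockwise until it bottoms out on its seat, then back it off a quarter turn, so that the tuning starts from a known gap. Finish while still holding the cap there in the gripper, so that I can nip up its grub screw; leave the attenuator box and the hex key where they are.

Things in the scene. Friction and masses are not known exactly. Their poses are not given: they have to be found in the camera images.
- end_cap: Loose bright-steel knurled end cap, a drum 50 mm in diameter and 34 mm tall, 0.3 to 0.4 kg, standing open side down on the desk. Origin: centre of its open lower rim; z up its axis. Bore 42 mm, 20 mm deep; the top 14 mm is solid. Two inner lugs 2.6 mm thick stand 3 mm into the bore at its +x and -x sides, 4.2 mm above the rim. It may be gripped anywhere round the knurl.
- cap_top (a point): Centre of the cap's flat top face, 34 mm above its rim; axes as the cap's. A straight dark index slot 44 mm long lies across the top along the cap's own x axis. The cap is the same turned by half a turn.
- cavity: Tunable cavity, fixed to the desk: an aluminium block 92 x 64 mm, 48 mm high, on a dark steel plate 108 x 78 mm, with a coaxial socket at each end (128 mm over both). Origin: centre of the plate's underside, on the desk; x along the block's long axis, z up. The threaded neck stands in the middle of the block's top.
- seat (a point): Centre of the neck's foot, 52 mm above the desk, on the flat seat (66 mm disc, scribed scale, a long stroke every quarter turn) on which the cap's rim bottoms out; axes as the cavity's. Fully down, the rim is at this height, the slot lies along the block's x axis, either way round, and the lugs stand firm against the thread's end; a hard grip can force them 5 to 15 degrees on before it slips.
- neck_top (a point): Centre of the neck's open upper end, 16 mm above the seat; axes as the cavity's. Neck 34 mm outside, tapered to 28 mm over its top 5 mm, 40 mm over its two-start right-hand thread with rounded ridges: clockwise seen from above screws down, lead 14 mm per turn, about 1.6 mm of end play, self-locking (the cap stays where it is left). A copper centre rod stands inside.
- thread_start (a point): Point on the neck's axis 6 mm above the seat; axes as the cavity's. A cap set straight down with its slot 10 to 30 degrees anticlockwise (from above) of the block's x axis slips past the thread ends and rests with its rim about here; about 200 degrees clockwise under a light push then bring it fully down. At any other angle it rests up to 13 mm above the seat and needs up to half a turn more.
- attenuator: Bystander: grey die-cast box 110 x 52 x 41 mm with two end sockets, standing on the desk beyond the loose cap; origin at the centre of its underside.
- hex_key: Bystander: bent steel hex key, 80 x 28 x 4 mm, lying on the desk beyond the far end of the keyboard; origin at the centre of its underside.

How it is judged:
By the outcome, as a careful person would: the job done as asked, in the order asked, and still so for the second after the job is handed in, while the arm keeps its last pose, push and grip.
It also fails if it takes over 69 s, if anything falls off the work surface, if the arm or the gripper's body presses on something with over 40 N, if the wrist force passes 120 N, or if a joint passes its speed limit or range.

## Working session

There is one attempt and no reset: what is moved stays moved. The work goes in short steps, Python scripts to look and compute and a tool call to move; the robot and the scene stay as the last step left them, time stands still between calls to the robot, and variables do not carry over. Pictures are saved under pics/ and viewed, and the job is handed in when it is done.

Besides the shell and the picture viewer there is one more tool, called by a JSON object that holds its "op" and its "data". play_rows: Moves the arm, as the interface text tells. Its arguments: {"type":"object","properties":{"plan":{"type":"array","items":{"type":"number"}},"hand":{"type":"number"}},"required":["plan"]}

```bash
mkdir -p pics; ls
cat > h.py <<'E'
import numpy as np, cv2
from workcell import bot
def cam(n,tag):
    c=bot.camera(n); cv2.imwrite(f'pics/{tag}_{n}.png',c['frame']); return c
def w(c,uv,z=None):
    """pixel(s) -> world using depth image; or intersect with world height z"""
    uv=np.atleast_2d(np.array(uv,float)); p=cv2.undistortPoints(uv[:,None],c['K'],np.array(c['dist']))[:,0]
    r=np.c_[p,np.ones(len(p))]; T=c['cam_to_world']
    if z is None:
        d=c['range_z'][uv[:,1].round().astype(int),uv[:,0].round().astype(int)]
    else:
        rw=r@T[:3,:3].T; d=(z-T[2,3])/rw[:,2]
    return (r*d[:,None])@T[:3,:3].T+T[:3,3]
def cloud(c,m):
    v,u=np.nonzero(m&(c['range_z']>0)); return w(c,np.c_[u,v])
E
python3 - <<'E'
from h import *
o=bot.get_obs(); print({k:np.round(v,3) for k,v in o.items()}, bot.nose_length)
for n in ['side','top','wrist']:
    c=cam(n,'a'); print(n,c['cam_to_world'].round(3).tolist(),c['K'].round(1).tolist())
    for q in ['end_cap','cavity','seat','neck_top','attenuator','hex_key','cap_top']:
        for r in bot.outline_of(q,n)[:2]:
            P=cloud(c,r['mask'])
            print(q,round(r['p'],2),np.round(r['point']),r['mask'].sum(), np.percentile(P,[2,50,98],axis=0).round(3).tolist() if len(P) else None)
E
```

```text
pics
{'clock': np.float64(0.0), 'joint_pos': array([-1.261,  0.241,  0.004,  1.335,  0.   ,  1.571]), 'joint_vel': array([-0.001, -0.001, -0.001, -0.002,  0.   , -0.   ]), 'tau': array([ 1.0000e-03, -3.7232e+01,  2.5241e+01,  1.7000e-02, -0.0000e+00,
       -0.0000e+00]), 'eef_pos': array([ 0.152, -0.476,  0.241]), 'tool_rot': array([ 0.988,  0.154, -0.   , -0.001]), 'ft_force': array([ 0.344,  0.19 , -0.129]), 'ft_torque': array([ 0.037, -0.059,  0.059]), 'grip_width': np.float64(0.086)} 0.011
side [[-0.223, 0.681, -0.698, 1.119], [0.975, 0.148, -0.166, -0.011], [-0.01, -0.717, -0.697, 0.654], [0.0, 0.0, 0.0, 1.0]] [[375.7, 0.0, 313.0], [0.0, 375.7, 205.4], [0.0, 0.0, 1.0]]
end_cap 0.6 [194. 254.] 367 [[0.457, -0.336, 0.004], [0.488, -0.312, 0.033], [0.502, -0.293, 0.036]]
cavity 0.84 [236. 397.] 1584 [[0.495, -0.001, 0.005], [0.564, 0.036, 0.048], [0.599, 0.076, 0.068]]
cavity 0.43 [192. 252.] 395 [[0.456, -0.339, 0.001], [0.487, -0.313, 0.033], [0.502, -0.293, 0.036]]
seat 0.83 [234. 397.] 1544 [[0.496, -0.0, 0.006], [0.565, 0.036, 0.048], [0.599, 0.075, 0.068]]
neck_top 0.74 [241
[... 551 characters left out ...]
0.498, -0.295, 0.037]]
cavity 0.95 [193. 225.] 2434 [[0.481, -0.0, 0.002], [0.531, 0.033, 0.048], [0.591, 0.075, 0.067]]
seat 0.89 [195. 221.] 2414 [[0.481, 0.0, 0.005], [0.531, 0.033, 0.048], [0.59, 0.075, 0.067]]
neck_top 0.63 [192. 224.] 2368 [[0.481, 0.0, 0.005], [0.531, 0.033, 0.048], [0.589, 0.073, 0.067]]
attenuator 0.91 [172. 409.] 1053 [[0.547, -0.343, 0.0], [0.589, -0.317, 0.039], [0.638, -0.293, 0.043]]
cap_top 0.65 [229. 405.] 633 [[0.451, -0.342, 0.0], [0.474, -0.316, 0.033], [0.497, -0.294, 0.037]]
wrist [[0.304, -0.907, -0.291, 0.228], [-0.953, -0.29, -0.093, -0.453], [0.0, 0.305, -0.952, 0.373], [0.0, 0.0, 0.0, 1.0]] [[320.0, 0.0, 328.7], [0.0, 320.0, 194.9], [0.0, 0.0, 1.0]]
```

Run:
```python
import cv2
a=cv2.imread('pics/a_top.png');cv2.imwrite('pics/a_topz.png',cv2.resize(a[120:260,160:460],None,fx=2.6,fy=2.6,interpolation=cv2.INTER_CUBIC))
```

```text
(no output)
```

View pics/a_top.png

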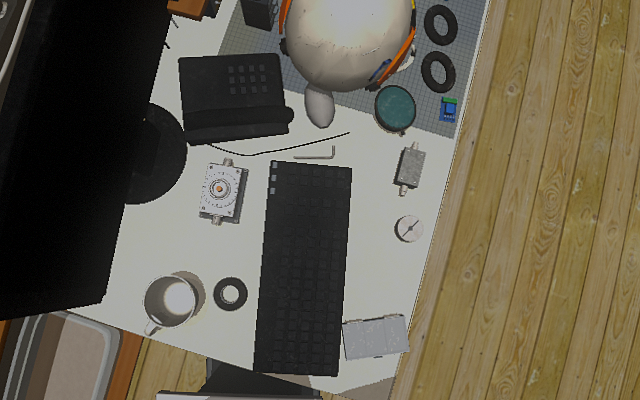

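View pics/a_side.png

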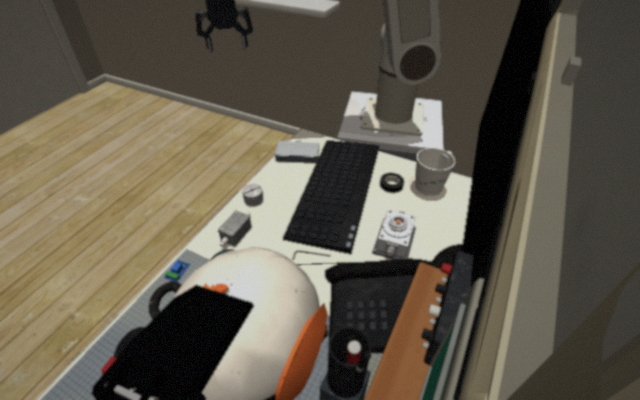

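View pics/a_wrist.png

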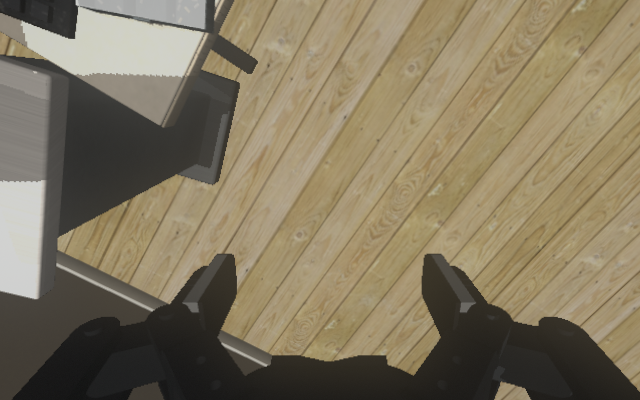

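```bash
sleep 1
```

```text
(no output)
```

View pics/a_topz.png

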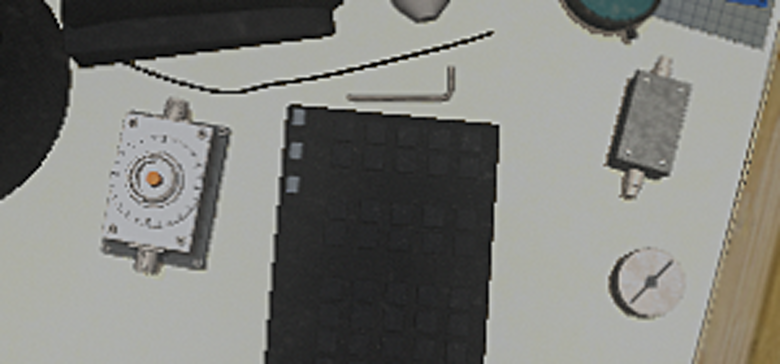

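Run:
```python
from h import *
c=cam('top','b')
P=cloud(c,np.ones((400,640),bool))
for x0 in np.arange(0.1,0.8,0.1):
  r=[]
  for y0 in np.arange(-0.45,0.45,0.1):
    m=(abs(P[:,0]-x0)<.05)&(abs(P[:,1]-y0)<.05); r.append(round(float(P[m,2].max()),2) if m.sum() else None)
  print(round(x0,2),r)
m=(P[:,2]>0.2); print(P[m].min(0),P[m].max(0))
# slot and block angle in top image
from h import w
s=2.6
for a,b,z in [((177,107),(148,265),.03),((633,300),(674,262),.034)]:
    q=w(c,[[160+a[0]/s,120+a[1]/s],[160+b[0]/s,120+b[1]/s]],z); d=q[0]-q[1]; print(q.round(4).tolist(),np.degrees(np.arctan2(d[1],d[0])))
```

```text
0.1 [-0.73, None, 0.0, 0.0, 0.0, 0.01, 0.0, -0.73, -0.25]
0.2 [-0.73, 0.03, 0.03, 0.03, 0.03, 0.0, 0.0, None, -0.24]
0.3 [None, 0.03, 0.03, 0.03, 0.03, 0.1, 0.5, 0.36, 0.3]
0.4 [None, 0.02, 0.01, 0.03, 0.03, 0.1, 0.53, 0.01, None]
0.5 [None, 0.04, 0.04, 0.03, 0.03, 0.07, 0.54, 0.02, None]
0.6 [0.0, 0.04, 0.04, 0.03, 0.04, 0.09, 0.55, 0.02, None]
0.7 [0.02, 0.04, 0.17, 0.18, 0.09, 0.1, 0.54, 0.01, None]
[ 0.25007244 -0.2525129   0.20000199] [0.8466728  0.30423801 0.55091275]
[[0.594, 0.0292, 0.03], [0.4776, 0.0447, 0.03]] -7.600326776861914
[[0.4609, -0.3061, 0.034], [0.4892, -0.3363, 0.034]] 133.11527700594408
```

{"op": "play_rows", "data": {"plan": [44.4,-6.8,0,0,0,0,44.4,-6.8,0,0,0,0,44.4,-6.8,0,0,0,0,44.4,-6.8,0,0,0,0,44.4,-6.8,0,0,0,0,44.4,-6.8,0,0,0,0,44.4,-6.8,0,0,0,0,44.4,-6.8,0,0,0,0]}}

```text
clock: 2.25
eef_pos: [0.4755, -0.3154, 0.2423]
tool_rot: [0.988, 0.154, 0.0, 0.0]
ft_force: [0.4, -0.8, -0.2]
grip_width: 0.0854
```

{"op": "play_rows", "data": {"plan": [0,0,0,0,0,-0.167,0,0,0,0,0,-0.167,0,0,0,0,0,-0.167,0,0,0,0,0,-0.167,0,0,0,0,0,-0.167,0,0,0,0,0,-0.167,0,0,0,0,0,-0.167,0,0,0,0,0,-0.167,0,0,0,0,0,-0.167,0,0,0,0,0,-0.167,0,0,0,0,0,-0.167,0,0,0,0,0,-0.167,0,0,0,0,0,-0.167,0,0,0,0,0,-0.167,0,0,0,0,0,-0.167,0,0,0,0,0,-0.167,0,0,0,0,0,-0.167,0,0,0,0,0,-0.167,0,0,0,0,0,-0.167,0,0,0,0,0,-0.167]}}

```text
clock: 4.75
eef_pos: [0.4741, -0.3161, 0.2422]
tool_rot: [-0.254, 0.967, 0.0, -0.0]
ft_force: [0.5, 0.5, 0.0]
grip_width: 0.0856
```

```bash
cat >> h.py <<'E'
from scipy.spatial.transform import Rotation as R
def state():
    o=bot.get_obs(); M=R.from_quat(o['tool_rot']).as_matrix()
    print('t',round(float(o['clock']),2),'pos',o['eef_pos'].round(4),'yaw',round(np.degrees(np.arctan2(M[1,0],M[0,0])),2),'tilt z',M[:,2].round(4),'J',np.degrees(o['joint_pos']).round(1),'F',o['ft_force'].round(1),'T',o['ft_torque'].round(2),'w',round(float(o['grip_width']),4))
    return o,M
def tool(d): 
    o,M=state(); return (np.array(d)@M*1000).round(2)   # world shift (m) -> tool mm
E
python3 - <<'E'
from h import *
state(); c=cam('wrist','c')
for q in ['end_cap','attenuator']:
    for r in bot.outline_of(q,'wrist')[:2]:
        P=cloud(c,r['mask']); print(q,r['p'],r['point'],np.percentile(P,[2,50,98],axis=0).round(4).tolist())
        if q=='end_cap':
            t=P[abs(P[:,2]-.034)<.006]; print(len(t), np.median(t[:,2]), (t.min(0)+t.max(0))/2, t.max(0)-t.min(0))
E
```

```text
t 4.75 pos [ 0.4741 -0.3161  0.2422] yaw -150.56 tilt z [-2.e-04  1.e-04 -1.e+00] J [-33.7  21.8  11.5  79.7  -0.  -63.1] F [0.5 0.5 0. ] T [ 0.03  0.02 -0.04] w 0.0856
end_cap 0.79 [168.6, 330.2] [[0.4529, -0.3397, 0.0168], [0.4747, -0.319, 0.0327], [0.4982, -0.2972, 0.0343]]
1534 0.032741424653214696 [ 0.47619667 -0.31840646  0.03162193] [0.04924044 0.04765142 0.00691071]
attenuator 0.91 [247.5, 280.6] [[0.5488, -0.3442, 0.0082], [0.5859, -0.32, 0.0385], [0.632, -0.2948, 0.0402]]
attenuator 0.38 [311.2, 543.5] [[0.4775, 0.0027, 0.0008], [0.4969, 0.0136, 0.0183], [0.5356, 0.0675, 0.0471]]
```

View pics/c_wrist.png

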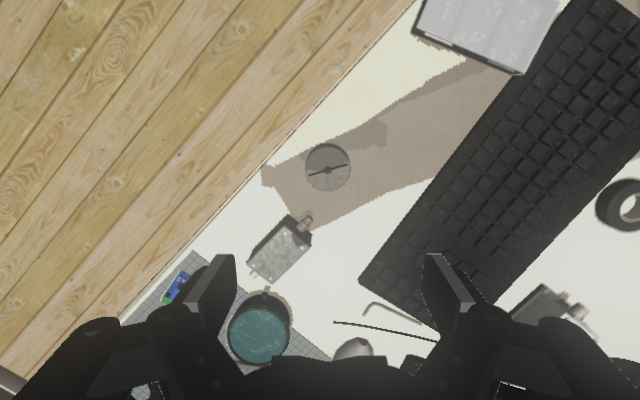

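{"op": "play_rows", "data": {"plan": [0,0,34,0,0,0,0,0,34,0,0,0,0,0,34,0,0,0,0,0,0,0,0,0]}}

```text
clock: 5.4
eef_pos: [0.4721, -0.3147, 0.1375]
tool_rot: [-0.25, 0.968, 0.003, -0.002]
ft_force: [-1.4, 0.2, -0.1]
grip_width: 0.0854
```

```bash
cat >> h.py <<'E'
def capmeas(c,zt,r=None,shrink=True,tag='m'):
    """top-face centre and slot angle (deg) from colour image, rectified onto plane z=zt"""
    # rectified view of plane z=zt, 0.25mm/px, centred on guess r, world x up? -> col=(x-x0)/s,row=(y0-y)/s
    s=0.00025; n=320; g=(np.arange(n)-n/2+.5)*s
    X,Y=np.meshgrid(r[0]+g,r[1]-g); Pw=np.c_[X.ravel(),Y.ravel(),np.full(X.size,zt)]
    T=np.linalg.inv(c['cam_to_world']); rv=cv2.Rodrigues(T[:3,:3])[0]
    uv=cv2.projectPoints(Pw,rv,T[:3,3],c['K'],np.array(c['dist']))[0].reshape(n,n,2).astype(np.float32)
    im=cv2.remap(c['frame'],uv[...,0],uv[...,1],cv2.INTER_CUBIC); cv2.imwrite(f'pics/{tag}.png',cv2.resize(im,None,fx=1.8,fy=1.8)); return im
E
python3 - <<'E'
from h import *
state(); c=cam('wrist','d')
rs=bot.outline_of('end_cap','wrist')
r=rs[0]; P=cloud(c,r['mask']); print(r['p'],r['point'])
t=P[abs(P[:,2]-np.percentile(P[:,2],70))<.003]; print(len(t), np.median(t[:,2]), (t.min(0)+t.max(0))/2, t.max(0)-t.min(0)); 
e=cv2.minEnclosingCircle(t[:,:2].astype(np.float32)*1000); print(e)
capmeas(c,0.034,e[0][0]/1000*np.array([1,0])+np.array([0,e[0][1]/1000]),tag='d_rect')
c2=cam('top','d'); capmeas(c2,0.034,(e[0][0]/1000,e[0][1]/1000),tag='d_rect_top')
E
```

```text
t 5.4 pos [ 0.4721 -0.3147  0.1375] yaw -151.0 tilt z [-0.0057  0.0038 -1.    ] J [-33.7  25.3   0.7  65.8  -0.  -62.7] F [-1.4  0.2 -0.1] T [ 0.01  0.04 -0.03] w 0.0854
0.95 [195.8, 325.8]
3011 0.03282039580245727 [ 0.47674106 -0.31781236  0.03255382] [0.0495941  0.0492819  0.00483665]
((476.718994140625, -317.80645751953125), 24.903942108154297)
```

View pics/d_rect.png

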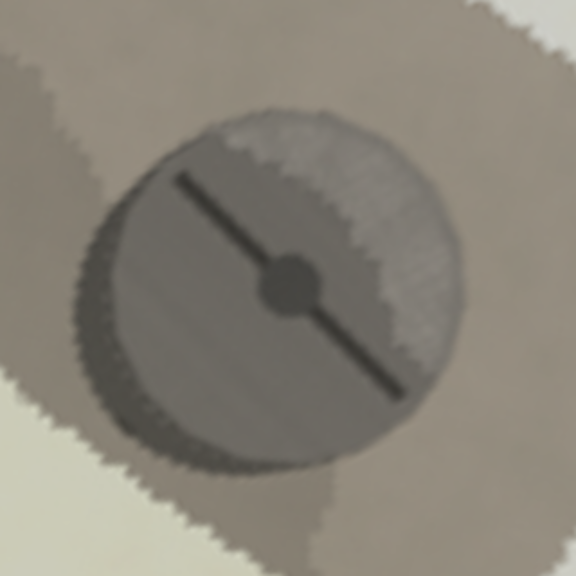

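View pics/d_wrist.png

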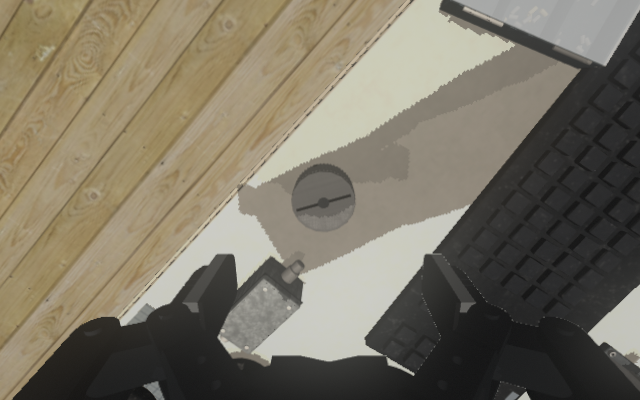

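{"op": "play_rows", "data": {"plan": [-1.8,-3,0,0,0,0.164,0,0,0,0,0,0.164,0,0,0,0,0,0.164,0,0,0,0,0,0.164,0,0,0,0,0,0.164,0,0,0,0,0,0.164,0,0,0,0,0,0.164,0,0,0,0,0,0.164,0,0,35,0,0,0,0,0,35,0,0,0,0,0,30,0,0,0,0,0,0,0,0,0,0,0,0,0,0,0]}}

```text
clock: 7.18
eef_pos: [0.4787, -0.3189, 0.0425]
tool_rot: [0.391, 0.92, -0.0, 0.002]
ft_force: [0.6, 0.0, 0.2]
grip_width: 0.0854
```

Run:
```python
from h import *
state();cam('wrist','e')
```

```text
t 7.17 pos [ 0.4787 -0.3189  0.0425] yaw 133.93 tilt z [ 0.003  -0.0021 -1.    ] J [-33.7  31.1  -5.5  53.2  -0.   12.4] F [0.6 0.  0.2] T [ 0.03 -0.04  0.06] w 0.0854
```

View pics/e_wrist.png

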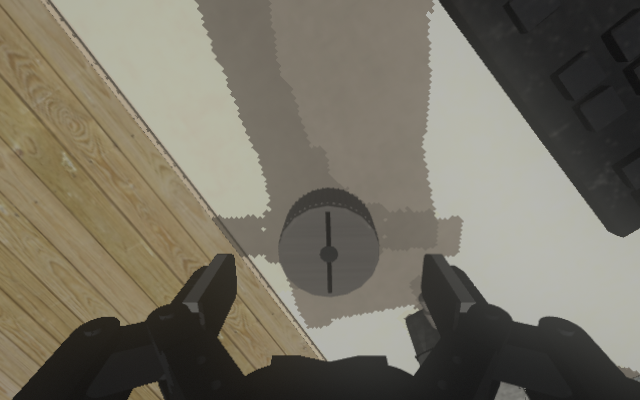

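{"op": "play_rows", "data": {"plan": [0,0,14,0,0,0,0,0,13,0,0,0,0,0,0,0,0,0,0,0,0,0,0,0]}}

```text
clock: 7.72
eef_pos: [0.477, -0.3178, 0.013]
tool_rot: [0.391, 0.92, 0.0, -0.0]
ft_force: [-0.1, -0.0, 0.3]
grip_width: 0.0853
```

{"op": "play_rows", "data": {"plan": [0,0,0,0,0,0,0,0,0,0,0,0,0,0,0,0,0,0,0,0,0,0,0,0,0,0,0,0,0,0,0,0,0,0,0,0], "hand": 0}}

```text
clock: 8.48
eef_pos: [0.4776, -0.318, 0.014]
tool_rot: [0.391, 0.92, -0.0, 0.001]
ft_force: [-0.4, 1.1, 5.6]
grip_width: 0.0486
```

Run:
```python
from h import *
state();cam('wrist','f')
```

```text
t 8.47 pos [ 0.4776 -0.318   0.014 ] yaw 133.95 tilt z [ 1.1e-03 -5.0e-04 -1.0e+00] J [-33.7  33.1  -7.1  49.8   0.   12.4] F [-0.4  1.1  5.6] T [0.17 0.09 0.04] w 0.0486
```

View pics/f_wrist.png

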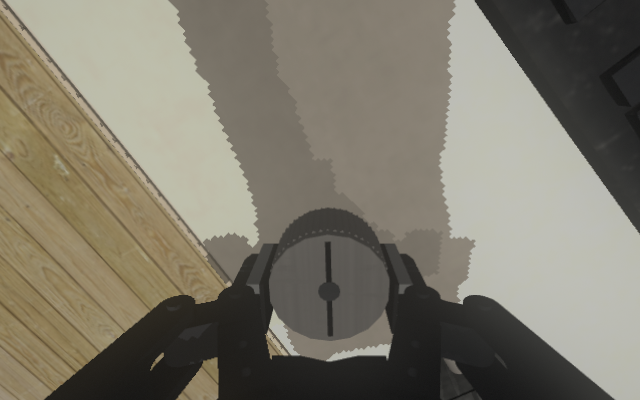

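{"op": "play_rows", "data": {"plan": [0,0,0,0,0,0,0,0,0,0,0,0,0,0,0,0,0,0,0,0,-3,0,0,0,0,0,0,0,0,-0.164,0,0,0,0,0,-0.164,0,0,0,0,0,-0.164,0,0,0,0,0,-0.164,0,0,0,0,0,-0.164,0,0,0,0,0,-0.164,0,0,0,0,0,-0.164,0,0,0,0,0,-0.164,0,0,0,0,0,0,0,0,0,0,0,0], "hand": 100}}

```text
clock: 10.28
eef_pos: [0.4772, -0.3179, 0.0164]
tool_rot: [-0.25, 0.968, -0.0, 0.0]
ft_force: [0.1, -0.1, -0.2]
grip_width: 0.0853
```

{"op": "play_rows", "data": {"plan": [0,0,0,0,0,0,0,0,0,0,0,0,0,0,0,0,0,0,0,0,0,0,0,0,0,0,0,0,0,0,0,0,0,0,0,0], "hand": 0}}

```text
clock: 11.02
eef_pos: [0.4773, -0.3178, 0.0167]
tool_rot: [-0.251, 0.968, -0.0, 0.0]
ft_force: [-1.4, 1.5, 5.5]
grip_width: 0.0481
```

Run:
```python
from h import *
state();c=cam('wrist','g')
o=bot.get_obs()['eef_pos']
capmeas(c,0.034,o[:2],tag='g_rect')
r=bot.outline_of('cap_top','wrist')[0]; P=cloud(c,r['mask']); print(r['p'],np.median(P[:,2]))
t=P[abs(P[:,2]-np.percentile(P[:,2],70))<.003]; print(len(t),np.median(t[:,2]), (t.min(0)+t.max(0))/2-o, t.max(0)-t.min(0))
```

```text
t 11.03 pos [ 0.4773 -0.3178  0.0167] yaw -150.88 tilt z [ 3.e-04 -0.e+00 -1.e+00] J [-33.7  32.9  -7.   50.2   0.  -62.8] F [-1.4  1.5  5.5] T [ 0.31  0.3  -0.02] w 0.0481
0.87 0.032751917298497406
9846 0.0329217310371167 [ 0.00034524 -0.0011331   0.01598694] [0.05035853 0.04945171 0.00506502]
```

View pics/g_rect.png

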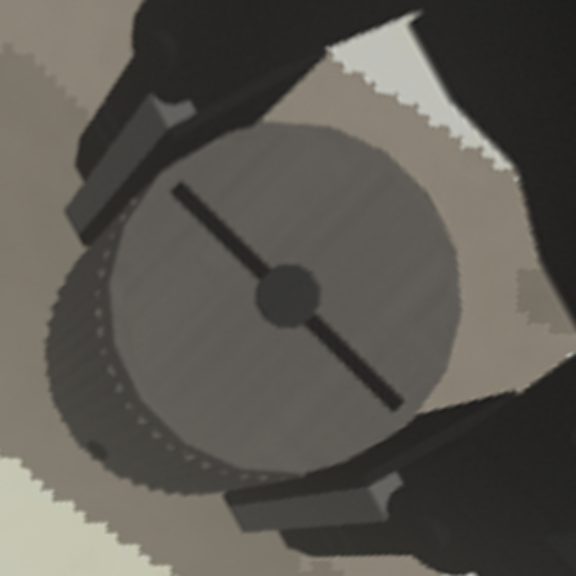

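View pics/g_wrist.png

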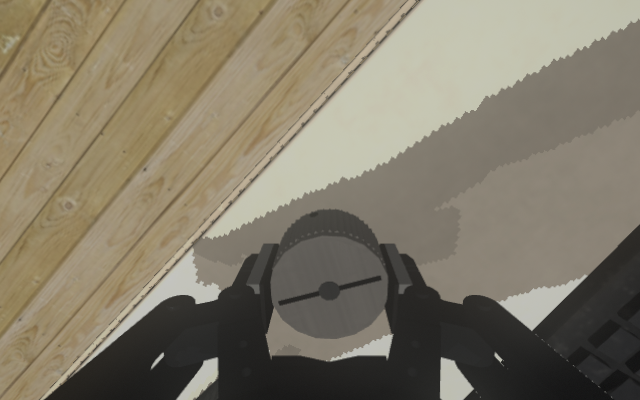

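Run:
```python
from h import *
c=cam('top','i'); P=cloud(c,np.ones((400,640),bool))
for lo,hi in [(.06,.12),(.12,.2),(.2,.35),(.35,.7)]:
  for x0 in [.3,.4,.5,.6]:
    m=(P[:,2]>lo)&(P[:,2]<hi)&(abs(P[:,0]-x0)<.05)&(P[:,1]>-.2); print(lo,x0,P[m,1].min().round(3) if m.any() else None,end=' | ')
  print()
```

```text
0.06 0.3 0.067 | 0.06 0.4 0.071 | 0.06 0.5 0.02 | 0.06 0.6 0.028 | 
0.12 0.3 0.266 | 0.12 0.4 None | 0.12 0.5 None | 0.12 0.6 0.165 | 
0.2 0.3 0.181 | 0.2 0.4 0.164 | 0.2 0.5 0.148 | 0.2 0.6 0.132 | 
0.35 0.3 -0.2 | 0.35 0.4 -0.2 | 0.35 0.5 0.148 | 0.35 0.6 0.132 |
```

{"op": "play_rows", "data": {"plan": [0,0,-10,0,0,0,0,0,-30,0,0,0,0,0,-50,0,0,0,0,0,-60,0,0,0,0,0,-60,0,0,0,0,0,-10,0,0,0,0,0,0,0,0,0,0,0,0,0,0,0]}}

```text
clock: 12.18
eef_pos: [0.4758, -0.317, 0.2333]
tool_rot: [-0.251, 0.968, 0.002, -0.002]
ft_force: [-0.2, -0.4, -3.3]
grip_width: 0.0484
```

Run:
```python
from h import *
c=bot.camera('side');cv2.imwrite('pics/j_side.png',cv2.resize(c['frame'][20:250,130:430],None,fx=2.6,fy=2.6,interpolation=cv2.INTER_CUBIC))
state()
```

```text
t 12.22 pos [ 0.4759 -0.317   0.2332] yaw -150.88 tilt z [-0.0049  0.0032 -1.    ] J [-33.7  22.5  11.1  79.   -0.  -62.8] F [-0.3  0.5 -4.3] T [0.02 0.   0.03] w 0.0485
```

View pics/j_side.png

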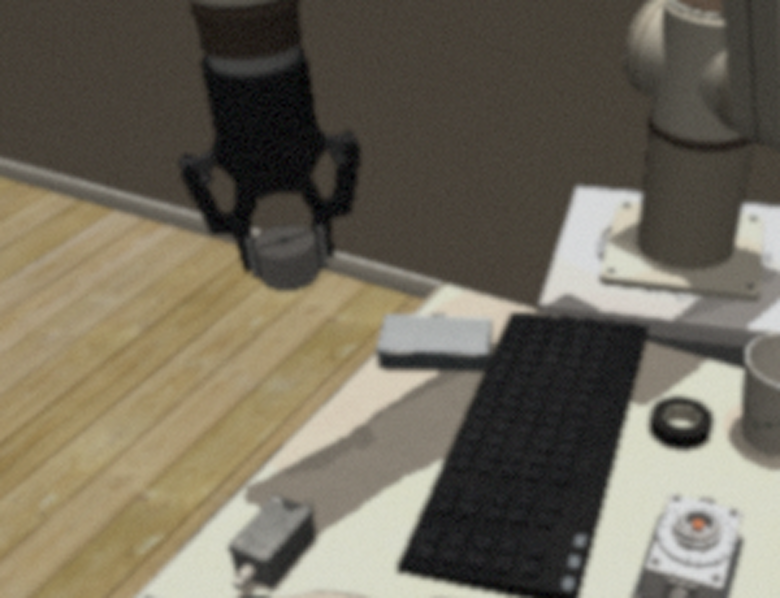

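{"op": "play_rows", "data": {"plan": [-22.3,28.2,-1.5,0,0,0,-22.3,28.2,-1.5,0,0,0,-22.3,28.2,-1.5,0,0,0,-22.3,28.2,-1.5,0,0,0,-22.3,28.2,-1.5,0,0,0,-22.3,28.2,-1.5,0,0,0,-22.3,28.2,-1.5,0,0,0,-22.3,28.2,-1.5,0,0,0,-22.3,28.2,-1.5,0,0,0,-22.3,28.2,-1.5,0,0,0,0,0,0,0,0,-0.166,0,0,0,0,0,-0.166,0,0,0,0,0,-0.166,0,0,0,0,0,-0.166,0,0,0,0,0,-0.166,0,0,0,0,0,-0.166,0,0,0,0,0,0,0,0,0,0,0,0,0,0,0,0,0,0]}}

```text
clock: 14.6
eef_pos: [0.5346, 0.037, 0.2509]
tool_rot: [-0.683, 0.731, 0.0, -0.0]
ft_force: [0.0, 0.1, -4.3]
grip_width: 0.0481
```

Run:
```python
from h import *
o,M=state();c=cam('wrist','k')
for q in ['cavity','neck_top']:
  for r in bot.outline_of(q,'wrist')[:1]:
    P=cloud(c,r['mask']); print(q,r['p'],r['point'],np.percentile(P,[1,50,99],axis=0).round(4).tolist())
P=cloud(c,np.ones((400,640),bool))
m=(np.hypot(P[:,0]-.535,P[:,1]-.037)<.03)&(P[:,2]>.06)&(P[:,2]<.075);t=P[m];print(m.sum(),t.min(0),t.max(0),(t.min(0)+t.max(0))/2)
capmeas(c,0.068,(.535,.037),tag='k_rect')
capmeas(c,0.052,(.535,.037),tag='k_rect52')
```

```text
t 14.6 pos [0.5346 0.037  0.2509] yaw -93.89 tilt z [-8.e-04 -1.e-04 -1.e+00] J [  4.   17.7   6.9  79.2  -0.  -82.1] F [ 0.   0.1 -4.3] T [-0.03  0.02 -0.02] w 0.0481
cavity 0.56 [167.7, 325.5] [[0.4808, -0.0021, -0.001], [0.5386, 0.0316, 0.0474], [0.5983, 0.0742, 0.0669]]
neck_top 0.75 [163.3, 323.6] [[0.4815, -0.0024, -0.0012], [0.5385, 0.0313, 0.0474], [0.5979, 0.0751, 0.0669]]
678 [0.52036201 0.02059741 0.06001599] [0.55821311 0.05927036 0.06852795] [0.53928756 0.03993389 0.06427197]
```

View pics/k_wrist.png

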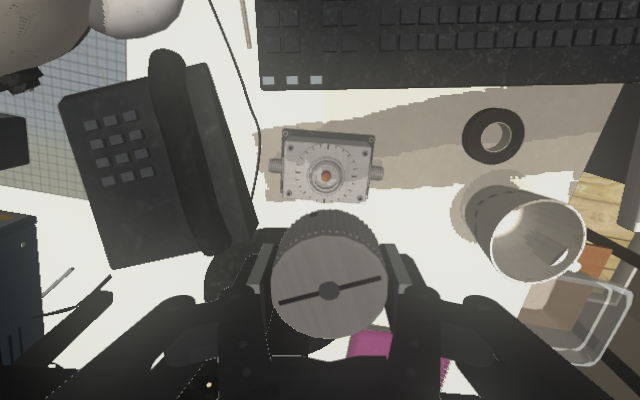

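View pics/k_rect.png

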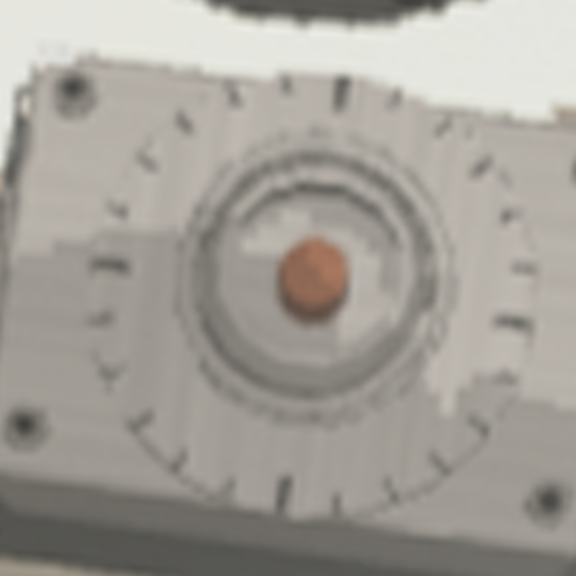

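View pics/k_rect52.png

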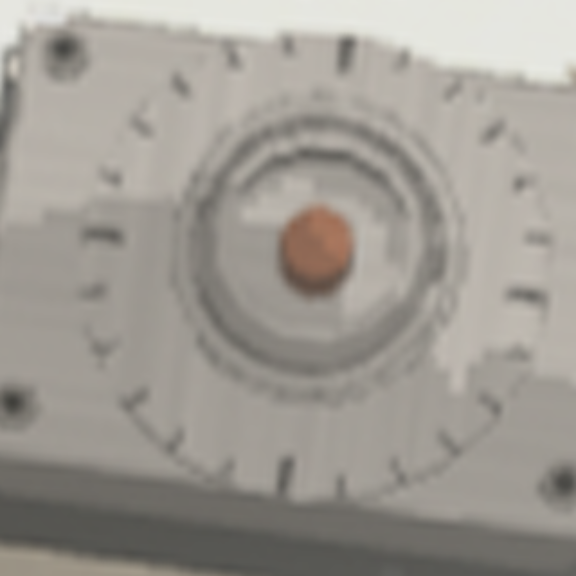

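Run:
```python
from h import *
c=bot.camera('top'); c['frame']=cv2.imread('pics/d_top.png')
capmeas(c,.034,(.477,-.318),tag='l_cap'); 
c['frame']=cv2.imread('pics/a_top.png'); b=capmeas(c,.052,(.538,.040),tag='l_cav')
a=capmeas(c,.034,(.477,-.318),tag='l_cap')
cv2.imwrite('pics/l.png',cv2.resize(np.hstack([a,b]),None,fx=1.25,fy=1.25))
```

```text
(no output)
```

View pics/l.png

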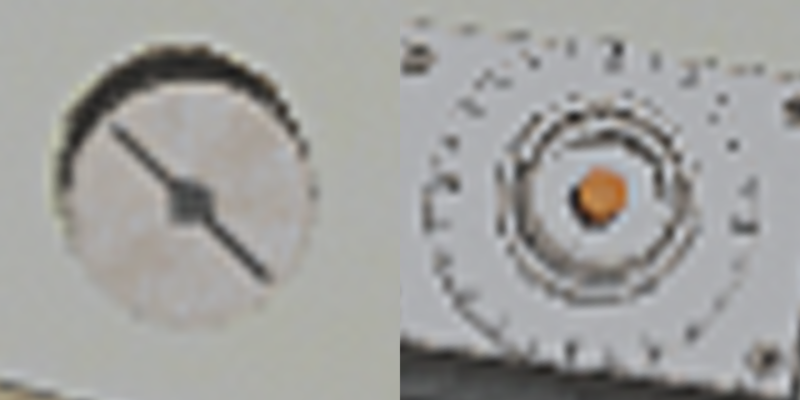

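{"op": "play_rows", "data": {"plan": [-3.5,-3.9,40,0,0,0,0,0,40,0,0,0,0,0,40,0,0,0,0,0,30,0,0,0,0,0,0,0,0,0,0,0,0,0,0,0,0,0,0,0,0,0]}}

```text
clock: 15.68
eef_pos: [0.5405, 0.0404, 0.1033]
tool_rot: [-0.683, 0.73, -0.001, 0.002]
ft_force: [1.1, -0.5, -4.2]
grip_width: 0.048
```

Run:
```python
from h import *
state();c=bot.camera('side');cv2.imwrite('pics/m_side.png',cv2.resize(c['frame'][140:280,310:480],None,fx=4,fy=4,interpolation=cv2.INTER_CUBIC))
```

```text
t 15.68 pos [0.5405 0.0404 0.1033] yaw -93.82 tilt z [ 3.9e-03  3.0e-04 -1.0e+00] J [  4.3  24.   -6.9  58.9  -0.  -81.9] F [ 1.1 -0.5 -4.2] T [-0.03  0.04 -0.02] w 0.048
```

View pics/m_side.png

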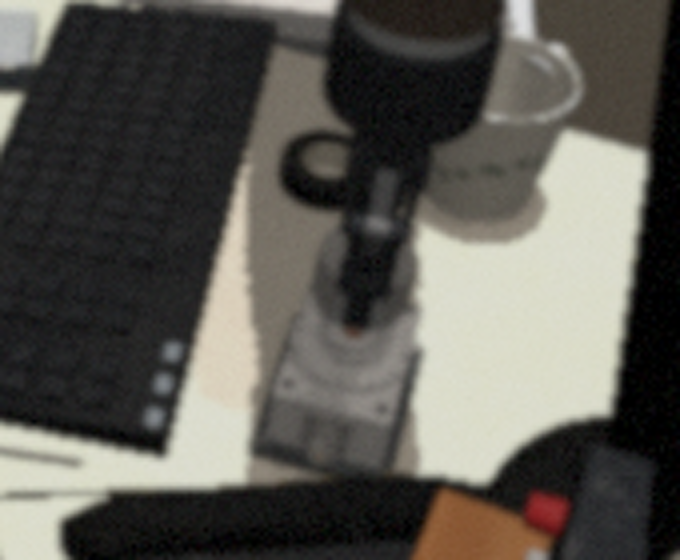

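{"op": "play_rows", "data": {"plan": [0,0,6,0,0,0,0,0,4,0,0,0,0,0,0,0,0,0,0,0,0,0,0,0,0,0,2,0,0,0,0,0,2,0,0,0,0,0,2,0,0,0]}}

```text
clock: 16.6
eef_pos: [0.5389, 0.0403, 0.0851]
tool_rot: [-0.683, 0.73, 0.0, -0.0]
ft_force: [0.0, -0.7, -3.5]
grip_width: 0.0482
```

Run:
```python
from h import *
state()
```

```text
t 16.6 pos [0.5389 0.0403 0.0851] yaw -93.82 tilt z [-1.e-04 -0.e+00 -1.e+00] J [  4.3  25.1  -8.3  56.7  -0.  -81.9] F [ 0.  -0.7 -3.5] T [-0.   -0.   -0.01] w 0.0482
```

{"op": "play_rows", "data": {"plan": [0,0,1.5,0,0,0,0,0,1.5,0,0,0,0,0,1.5,0,0,0,0,0,1.5,0,0,0]}}

```text
clock: 17.1
eef_pos: [0.5389, 0.0403, 0.0792]
tool_rot: [-0.683, 0.73, -0.0, 0.0]
ft_force: [0.0, 0.5, -4.2]
grip_width: 0.0483
```

{"op": "play_rows", "data": {"plan": [0,0,1.5,0,0,0,0,0,1.5,0,0,0]}}

```text
clock: 17.35
eef_pos: [0.5389, 0.0404, 0.0762]
tool_rot: [-0.683, 0.73, 0.0, 0.0]
ft_force: [0.3, 0.1, -3.7]
grip_width: 0.0482
```

Run:
```python
from h import *
state()
```

```text
t 17.35 pos [0.5389 0.0404 0.0762] yaw -93.81 tilt z [ 0.e+00  3.e-04 -1.e+00] J [  4.3  25.6  -8.9  55.5   0.  -81.9] F [ 0.3  0.1 -3.7] T [ 0.08  0.03 -0.01] w 0.0482
```

{"op": "play_rows", "data": {"plan": [0,0,1,0,0,0,0,0,0.5,0,0,0]}}

```text
clock: 17.6
eef_pos: [0.5389, 0.0403, 0.075]
tool_rot: [-0.683, 0.73, 0.0, 0.0]
ft_force: [0.1, 0.9, -0.1]
grip_width: 0.0482
```

{"op": "play_rows", "data": {"plan": [0,0,0.5,0,0,0,0,0,0.5,0,0,0,0,0,0,0,0,0]}}

```text
clock: 17.98
eef_pos: [0.539, 0.0404, 0.0746]
tool_rot: [-0.683, 0.73, -0.0, 0.0]
ft_force: [-2.5, 0.0, 5.6]
grip_width: 0.0483
```

Run:
```python
from h import *
state();c=cam('wrist','n')
c=bot.camera('side');cv2.imwrite('pics/n_side.png',cv2.resize(c['frame'][140:280,310:480],None,fx=4,fy=4,interpolation=cv2.INTER_CUBIC))
```

```text
t 17.98 pos [0.539  0.0404 0.0746] yaw -93.81 tilt z [ 7.e-04  2.e-04 -1.e+00] J [  4.3  25.7  -9.   55.2   0.  -81.9] F [-2.5  0.   5.6] T [ 0.17  0.69 -0.04] w 0.0483
```

View pics/n_wrist.png

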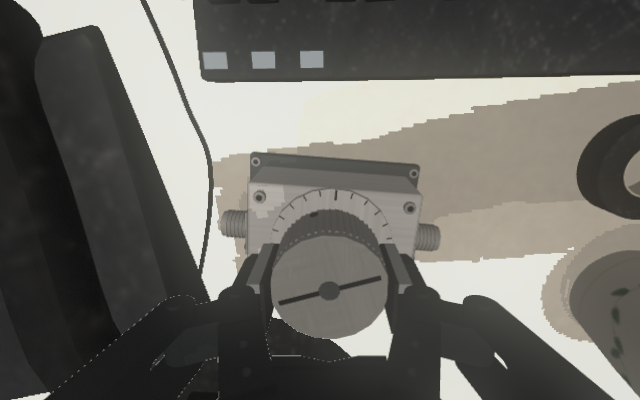

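{"op": "play_rows", "data": {"plan": [0,0,0.2,0,0,0.1,0,0,0.2,0,0,0.1,0,0,0.2,0,0,0.1,0,0,0.2,0,0,0.1]}}

```text
clock: 18.58
eef_pos: [0.539, 0.0402, 0.0737]
tool_rot: [-0.523, 0.852, -0.0, 0.0]
ft_force: [-3.2, 0.8, 5.6]
grip_width: 0.0481
```

Run:
```python
from h import *
state()
```

```text
t 18.57 pos [0.539  0.0402 0.0737] yaw -116.91 tilt z [ 6.e-04 -2.e-04 -1.e+00] J [  4.3  25.8  -9.1  55.1  -0.  -58.8] F [-3.2  0.8  5.6] T [0.05 0.72 0.11] w 0.0481
```

{"op": "play_rows", "data": {"plan": [0,0,0.22,0,0,0.1,0,0,0.22,0,0,0.1,0,0,0.22,0,0,0.1,0,0,0.22,0,0,0.1,0,0,0.22,0,0,0.1,0,0,0.22,0,0,0.1,0,0,0.22,0,0,0.1,0,0,0.22,0,0,0.1,0,0,0.22,0,0,0.1,0,0,0.22,0,0,0.1]}}

```text
clock: 19.82
eef_pos: [0.5387, 0.0401, 0.0713]
tool_rot: [-0.05, 0.999, -0.0, -0.0]
ft_force: [-2.8, -0.8, 5.0]
grip_width: 0.0483
```

Run:
```python
from h import *
state();cam('wrist','o')
```

```text
t 19.82 pos [0.5387 0.0401 0.0713] yaw -174.21 tilt z [-0.e+00 -2.e-04 -1.e+00] J [ 4.3 25.9 -9.3 54.8 -0.  -1.5] F [-2.8 -0.8  5. ] T [0.03 0.81 0.11] w 0.0483
```

View pics/o_wrist.png

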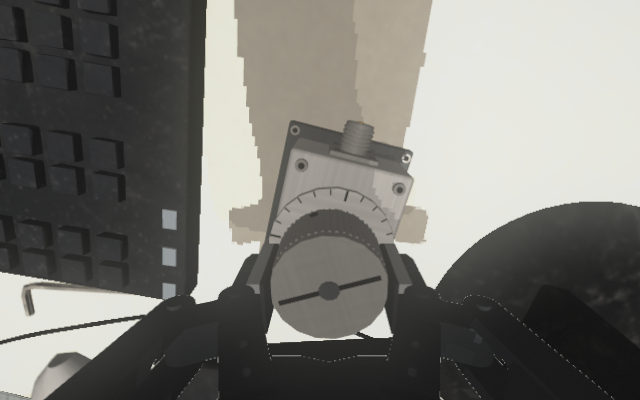

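{"op": "play_rows", "data": {"plan": [0,0,0.22,0,0,0.1,0,0,0.22,0,0,0.1,0,0,0.22,0,0,0.1,0,0,0.22,0,0,0.1,0,0,0.22,0,0,0.1,0,0,0.22,0,0,0.1,0,0,0.22,0,0,0.1,0,0,0.22,0,0,0.1,0,0,0.22,0,0,0.1]}}

```text
clock: 21.0
eef_pos: [0.5389, 0.0401, 0.0694]
tool_rot: [0.388, 0.922, -0.0, 0.0]
ft_force: [-2.3, 0.0, 5.9]
grip_width: 0.0481
```

Run:
```python
from h import *
state()
```

```text
t 21.0 pos [0.5389 0.0401 0.0694] yaw 134.31 tilt z [ 4.e-04 -5.e-04 -1.e+00] J [ 4.3 26.1 -9.4 54.5 -0.  50. ] F [-2.3  0.   5.9] T [0.02 0.75 0.11] w 0.0481
```

{"op": "play_rows", "data": {"plan": [0,0,0.2,0,0,0.1,0,0,0.2,0,0,0.1,0,0,0.2,0,0,0.1,0,0,0.15,0,0,0.1]}}

```text
clock: 21.5
eef_pos: [0.5389, 0.0401, 0.0687]
tool_rot: [0.564, 0.826, -0.0, 0.0]
ft_force: [-3.7, 0.2, 5.4]
grip_width: 0.0482
```

Run:
```python
from h import *
state()
```

```text
t 21.5 pos [0.5389 0.0401 0.0687] yaw 111.4 tilt z [ 3.e-04 -5.e-04 -1.e+00] J [ 4.3 26.1 -9.4 54.4 -0.  72.9] F [-3.7  0.2  5.4] T [-0.01  0.78  0.17] w 0.0482
```

{"op": "play_rows", "data": {"plan": [0,0,0.15,0,0,0.1,0,0,0.15,0,0,0.1,0,0,0.1,0,0,0.1]}}

```text
clock: 21.88
eef_pos: [0.539, 0.0403, 0.0687]
tool_rot: [0.681, 0.733, 0.0, 0.0]
ft_force: [-4.3, 0.3, 7.5]
grip_width: 0.0481
```

Run:
```python
from h import *
state()
```

```text
t 21.88 pos [0.539  0.0403 0.0687] yaw 94.22 tilt z [ 8.e-04  1.e-04 -1.e+00] J [ 4.3 26.1 -9.4 54.4  0.  90.1] F [-4.3  0.3  7.5] T [0.02 0.93 0.21] w 0.0481
```

{"op": "play_rows", "data": {"plan": [0,0,0,0,0,0.1,0,0,0,0,0,0.1,0,0,0,0,0,0.1]}}

```text
clock: 22.25
eef_pos: [0.539, 0.0404, 0.0687]
tool_rot: [0.782, 0.623, 0.0, 0.0]
ft_force: [-4.3, 0.5, 8.6]
grip_width: 0.0479
```

Run:
```python
from h import *
state(); c=cam('wrist','p')
```

```text
t 22.25 pos [0.539  0.0404 0.0687] yaw 77.04 tilt z [ 7.e-04  1.e-04 -1.e+00] J [  4.3  26.1  -9.4  54.4   0.  107.2] F [-4.3  0.5  8.6] T [0.06 0.91 0.17] w 0.0479
```

View pics/p_wrist.png

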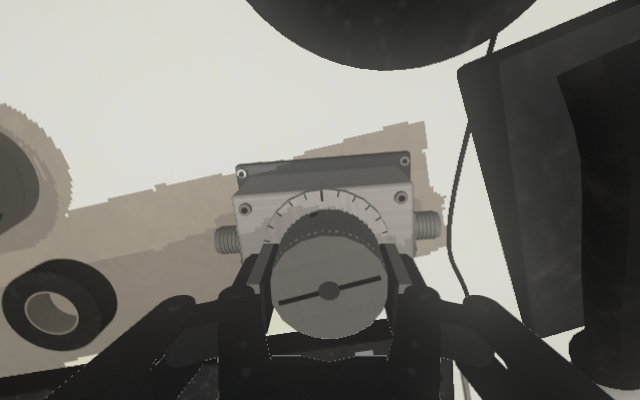

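{"op": "play_rows", "data": {"plan": [0,0,0,0,0,0.035,0,0,0,0,0,0.035,0,0,0,0,0,0.035]}}

```text
clock: 22.68
eef_pos: [0.5389, 0.0403, 0.0686]
tool_rot: [0.813, 0.582, 0.0, 0.0]
ft_force: [-4.8, 0.6, 7.5]
grip_width: 0.0483
```

Run:
```python
from h import *
state()
```

```text
t 22.68 pos [0.5389 0.0403 0.0686] yaw 71.14 tilt z [ 6.e-04  0.e+00 -1.e+00] J [  4.3  26.1  -9.4  54.4  -0.  113.1] F [-4.8  0.6  7.5] T [0.06 0.98 0.13] w 0.0483
```

{"op": "play_rows", "data": {"plan": [0,0,0,0,0,0.03,0,0,0,0,0,0]}}

```text
clock: 22.92
eef_pos: [0.5389, 0.0403, 0.0687]
tool_rot: [0.822, 0.57, 0.0, 0.0]
ft_force: [-3.8, 1.0, 7.0]
grip_width: 0.0482
```

Run:
```python
from h import *
state()
```

```text
t 22.93 pos [0.5389 0.0403 0.0687] yaw 69.44 tilt z [ 7.e-04  1.e-04 -1.e+00] J [  4.3  26.1  -9.4  54.4   0.  114.8] F [-3.8  1.   7. ] T [ 0.13  0.91 -0.06] w 0.0482
```

{"op": "play_rows", "data": {"plan": [0,0,0,0,0,0.03,0,0,0,0,0,0]}}

```text
clock: 23.18
eef_pos: [0.5389, 0.0403, 0.0687]
tool_rot: [0.83, 0.557, 0.0, 0.0]
ft_force: [-4.0, 1.1, 7.4]
grip_width: 0.048
```

Run:
```python
from h import *
state()
```

```text
t 23.18 pos [0.5389 0.0403 0.0687] yaw 67.73 tilt z [ 5.e-04  1.e-04 -1.e+00] J [  4.3  26.1  -9.4  54.4   0.  116.5] F [-4.   1.1  7.4] T [ 0.12  0.9  -0.07] w 0.048
```

{"op": "play_rows", "data": {"plan": [0,0,0,0,0,0.02,0,0,0,0,0,0.02]}}

```text
clock: 23.42
eef_pos: [0.5389, 0.0404, 0.0687]
tool_rot: [0.841, 0.541, 0.0, 0.0]
ft_force: [-3.7, 0.7, 8.4]
grip_width: 0.0483
```

Run:
```python
from h import *
state()
```

```text
t 23.43 pos [0.5389 0.0404 0.0687] yaw 65.44 tilt z [ 6.e-04  2.e-04 -1.e+00] J [  4.3  26.1  -9.4  54.4   0.  118.8] F [-3.7  0.7  8.4] T [0.08 0.89 0.2 ] w 0.0483
```

{"op": "play_rows", "data": {"plan": [0,0,0,0,0,0.02,0,0,0,0,0,0.01]}}

```text
clock: 23.68
eef_pos: [0.5389, 0.0404, 0.0686]
tool_rot: [0.849, 0.528, 0.0, 0.0]
ft_force: [-4.3, 0.3, 7.2]
grip_width: 0.0483
```

Run:
```python
from h import *
state(); c=cam('wrist','q')
```

```text
t 23.68 pos [0.5389 0.0404 0.0686] yaw 63.75 tilt z [ 7.e-04  2.e-04 -1.e+00] J [  4.3  26.1  -9.4  54.4   0.  120.5] F [-4.3  0.3  7.2] T [0.09 0.93 0.19] w 0.0483
```

View pics/q_wrist.png

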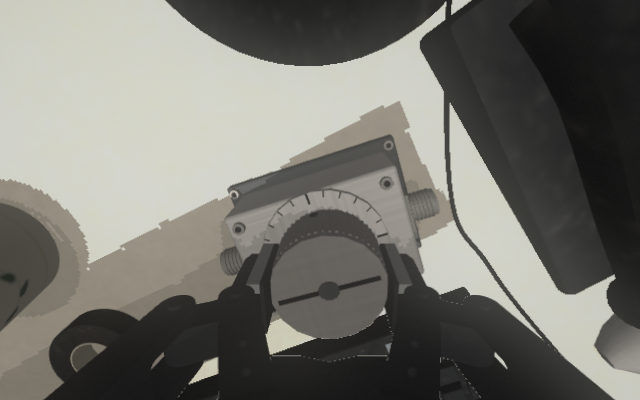

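Run:
```python
from h import *
state(); c=bot.camera('wrist')
a=capmeas(c,.086,(.539,.0404),tag='q_a'); 
b=capmeas(c,.048,(.539,.0404),tag='q_b')
s=.0005;n=320
cv2.imwrite('pics/q_ab.png',cv2.resize(np.hstack([a,b]),None,fx=1.25,fy=1.25))
# wide rect of block top
g=(np.arange(n)-n/2+.5)*.0005
X,Y=np.meshgrid(.539+g,.0404-g);T=np.linalg.inv(c['cam_to_world'])
uv=cv2.projectPoints(np.c_[X.ravel(),Y.ravel(),np.full(X.size,.048)],cv2.Rodrigues(T[:3,:3])[0],T[:3,3],c['K'],np.array(c['dist']))[0].reshape(n,n,2).astype(np.float32)
cv2.imwrite('pics/q_w.png',cv2.resize(cv2.remap(c['frame'],uv[...,0],uv[...,1],cv2.INTER_CUBIC),None,fx=1.8,fy=1.8))
```

```text
t 23.73 pos [0.5389 0.0404 0.0687] yaw 63.73 tilt z [ 7.e-04  2.e-04 -1.e+00] J [  4.3  26.1  -9.4  54.4   0.  120.5] F [-4.  -0.5  7.3] T [0.12 0.9  0.19] w 0.0483
```

View pics/q_a.png

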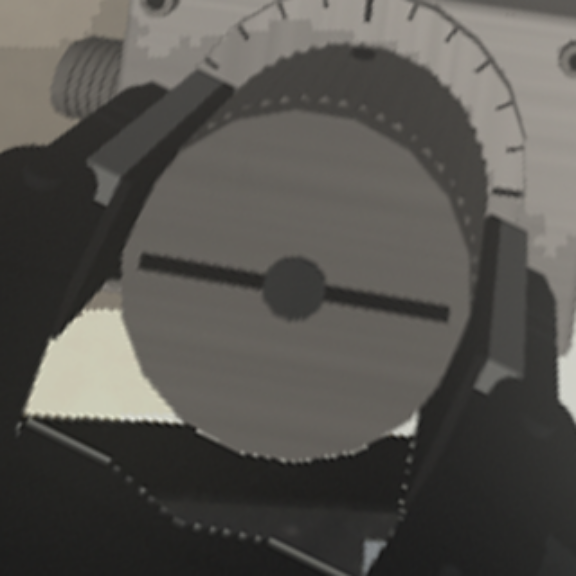

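View pics/q_w.png

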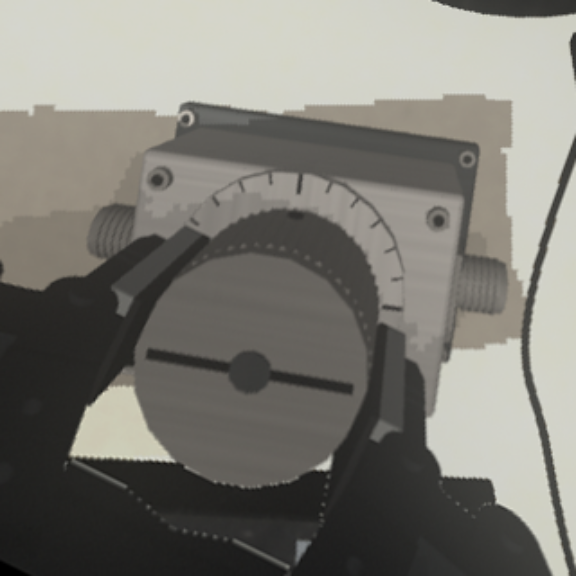

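{"op": "play_rows", "data": {"plan": [0,0,0,0,0,0.02]}}

```text
clock: 23.9
eef_pos: [0.5389, 0.0403, 0.0686]
tool_rot: [0.854, 0.519, 0.0, 0.0]
ft_force: [-3.7, -0.6, 8.3]
grip_width: 0.0484
```

Run:
```python
from h import *
state()
```

```text
t 23.9 pos [0.5389 0.0403 0.0686] yaw 62.6 tilt z [ 6.e-04 -1.e-04 -1.e+00] J [  4.3  26.1  -9.4  54.4  -0.  121.7] F [-3.7 -0.6  8.3] T [-0.01  0.95  0.33] w 0.0484
```

{"op": "play_rows", "data": {"plan": [0,0,0,0,0,0.02]}}

```text
clock: 24.02
eef_pos: [0.5389, 0.0401, 0.0687]
tool_rot: [0.86, 0.511, 0.0, 0.0]
ft_force: [-4.3, -0.3, 8.0]
grip_width: 0.0482
```

Run:
```python
from h import *
state()
```

```text
t 24.02 pos [0.5389 0.0401 0.0687] yaw 61.45 tilt z [ 6.e-04 -4.e-04 -1.e+00] J [  4.3  26.1  -9.4  54.4  -0.  122.8] F [-4.3 -0.3  8. ] T [-0.09  0.97  0.46] w 0.0482
```

{"op": "play_rows", "data": {"plan": [0,0,0,0,0,0.02,0,0,0,0,0,0]}}

```text
clock: 24.28
eef_pos: [0.5388, 0.04, 0.0686]
tool_rot: [0.865, 0.502, 0.0, 0.0]
ft_force: [-4.0, -0.8, 9.0]
grip_width: 0.0485
```

Run:
```python
from h import *
state();c=bot.camera('wrist')
a=capmeas(c,.086,(.539,.0404),tag='r_a')
```

```text
t 24.27 pos [0.5388 0.04   0.0686] yaw 60.32 tilt z [ 4.e-04 -6.e-04 -1.e+00] J [  4.3  26.1  -9.5  54.4  -0.  123.9] F [-4.  -0.8  9. ] T [-0.08  0.96  0.26] w 0.0485
```

View pics/r_a.png

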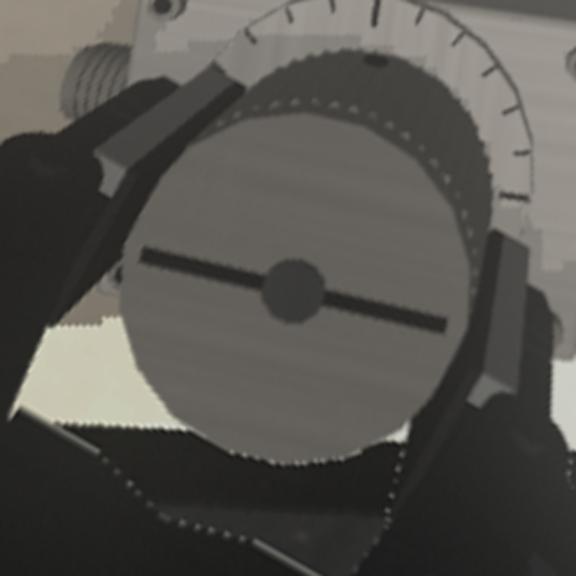

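{"op": "play_rows", "data": {"plan": [0,0,-0.2,0,0,-0.1,0,0,-0.2,0,0,-0.1,0,0,-0.2,0,0,-0.1,0,0,-0.2,0,0,-0.1,0,0,-0.2,0,0,-0.1,0,0,-0.2,0,0,-0.1,0,0,-0.2,0,0,-0.1,0,0,-0.2,0,0,-0.1]}}

```text
clock: 25.32
eef_pos: [0.5388, 0.0403, 0.0687]
tool_rot: [0.6, 0.8, -0.0, -0.0]
ft_force: [-1.4, 1.0, -2.1]
grip_width: 0.0482
```

Run:
```python
from h import *
state()
```

```text
t 25.32 pos [0.5388 0.0403 0.0687] yaw 106.31 tilt z [-4.e-04 -0.e+00 -1.e+00] J [ 4.3 26.1 -9.4 54.5  0.  78. ] F [-1.4  1.  -2.1] T [ 0.14  0.18 -0.01] w 0.0482
```

{"op": "play_rows", "data": {"plan": [0,0,-0.3,0,0,-0.1,0,0,-0.3,0,0,-0.1,0,0,-0.3,0,0,-0.1,0,0,-0.3,0,0,-0.1,0,0,-0.3,0,0,-0.1,0,0,-0.3,0,0,-0.1]}}

```text
clock: 26.08
eef_pos: [0.5387, 0.0401, 0.0702]
tool_rot: [0.336, 0.942, -0.0, -0.0]
ft_force: [-1.4, 0.2, -3.1]
grip_width: 0.0486
```

Run:
```python
from h import *
state()
```

```text
t 26.07 pos [0.5387 0.0401 0.0702] yaw 140.69 tilt z [-8.e-04 -3.e-04 -1.e+00] J [ 4.3 26.  -9.3 54.7 -0.  43.6] F [-1.4  0.2 -3.1] T [ 0.02  0.13 -0.04] w 0.0486
```

Remaining 13.8° (0.24 rad).

{"op": "play_rows", "data": {"plan": [0,0,-0.3,0,0,-0.1,0,0,-0.3,0,0,-0.1,0,0,-0.1,0,0,-0.04,0,0,0,0,0,0,0,0,0,0,0,0]}}

```text
clock: 26.7
eef_pos: [0.5387, 0.0402, 0.0713]
tool_rot: [0.224, 0.975, -0.0, -0.0]
ft_force: [-0.5, 0.6, -4.5]
grip_width: 0.0483
```

Run:
```python
from h import *
state();c=cam('wrist','s')
a=capmeas(c,.088,(.539,.0404),tag='s_a')
T=np.linalg.inv(c['cam_to_world']);n=320;g=(np.arange(n)-n/2+.5)*.0005
X,Y=np.meshgrid(.539+g,.0404-g)
uv=cv2.projectPoints(np.c_[X.ravel(),Y.ravel(),np.full(X.size,.048)],cv2.Rodrigues(T[:3,:3])[0],T[:3,3],c['K'],np.array(c['dist']))[0].reshape(n,n,2).astype(np.float32)
cv2.imwrite('pics/s_w.png',cv2.resize(cv2.remap(c['frame'],uv[...,0],uv[...,1],cv2.INTER_CUBIC),None,fx=1.8,fy=1.8))
r=bot.outline_of('cap_top','wrist')[0]; P=cloud(c,r['mask']); print(np.percentile(P[:,2],70))
```

```text
t 26.7 pos [0.5387 0.0402 0.0713] yaw 154.16 tilt z [-6.e-04 -2.e-04 -1.e+00] J [ 4.3 26.  -9.2 54.8 -0.  30.1] F [-0.5  0.6 -4.5] T [0.07 0.02 0.02] w 0.0483
0.08764855420789412
```

View pics/s_a.png

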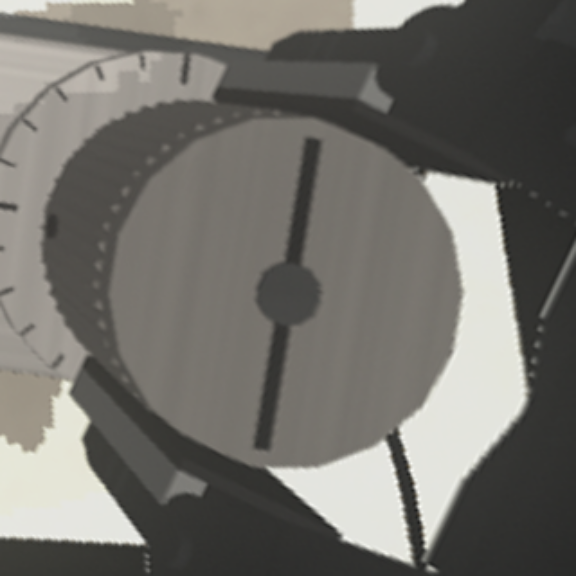

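View pics/s_w.png

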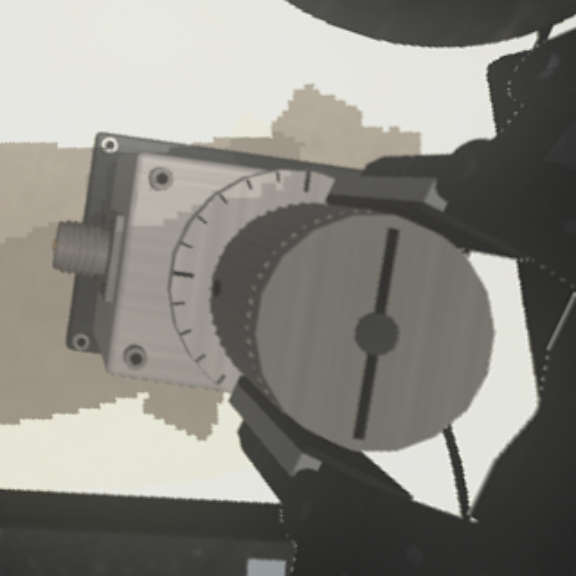

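Run:
```python
from h import *
print(bot.job_done())
```

```text
the job is handed in; nothing more can be done
None
```

The end cap is on the neck, was screwed down clockwise to the seat, and is now backed off a quarter turn. The gripper is still holding it there for your grub screw. I handed the job in at about 27 s, well inside the 69 s limit.

- **Setting on:** The cap went on at about 20° anticlockwise of the block's x axis. It came to rest with its rim 6 mm above the seat, as expected.
- **Screwing down:** I turned it about 206° under a light push of roughly 10–13 N. The height stopped changing with the rim at the seat.
- **Bottom stop:** The torque did not jump at the stop. It rose from about 0.2 to 0.46 N m, starting roughly 2° past alignment. The cap then turned on with the gripper, so it was forced about 5° past the slot-along-x mark. The torque eased to 0.26 N m there. I took the aligned position as the bottom.
- **Backing off:** I turned back about 94°, which undoes the forced 5° as well. The last image puts the slot 89° from the block's x axis.
- **Gap:** The rim sits about 2.6 mm above the seat. A quarter turn is nominally 3.5 mm; I put the difference down to the thread's 1.6 mm end play. The wrist carries only the cap's own weight.

I never touched the attenuator or the hex key, but I did not take a separate last picture of them.

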